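Centre the tippy cooker lid on its rest

ROBOT

A 6-joint arm with a two-finger parallel gripper is mounted at the origin on the work surface. World frame = base frame: x ahead of the robot, y to its left, z up, the work surface at z = 0. Lengths are in m, angles in degrees, forces in N, time in s.
With the tool pointing down it reaches from about 0.325 to 0.775 m from the base axis. Payload 5.5 kg.
Tool frame: the origin (TCP) lies at the centre of the arm's flange, where the gripper is bolted on; the fingertips stand 182 mm ahead of it and the grasp point (between the pads) lies 163 mm ahead of it; z points along the fingers, y is the direction in which the jaws open and shut (so a half turn about z gives the same grasp; the last joint's range is limited). The gripper opens to 88 mm and grips with 3 to 60 N. Pads are 20 mm wide; open, the fingers measure 115 mm over their backs; the gripper's body (75 mm by 178 mm) begins 61 mm behind the grasp point.
Start: joints at [70.949, 5.22, 70.514, -0, 104.267, -3.249], TCP at [0.163, 0.577, 0.405] pointing down, gripper open.
Joint ranges: [-164.24, 164.24], [-49.07, 125.15], [9.68, 141.18], [-86.29, 266.29], [3.28, 154.24], [-151.56, 151.56]. Speed limits (degrees/s): [147.25, 147.25, 172.46, 180, 180, 180].

INTERFACE

Orientations are given as [roll, pitch, yaw] about the fixed x, y, z axes, in that order (R = Rz(yaw) Ry(pitch) Rx(roll)).
In Python, from station import r gives the robot as it stands. The module is installed in compiled form; this text tells all that it offers. Calls block until the motion is done:
- r.reach(position, orientation): joint-space move of the TCP to a pose.
- r.servo_line(position, rotation=None, speed=0.15): straight line of the TCP; rotation=None keeps the orientation; speed is the mean speed in m/s.
- r.move_joints(angles): joint-space move.
- r.let_go() and r.grab(squeeze=None): open the fingers fully, or close them until they stop; squeeze is the grip in N (None keeps the last).
- r.wait(seconds).
- r.inverse_kinematics(position, orientation): joint angles nearest the present ones, or None.
- r.sense(): the state.
- r.snapshot(name): name is "scene" or "top" or "wrist"; returns a dict with "frame" (420x560x3 uint8, red, green, blue), "fx", "fy", "cx", "cy" (pixels), "R" (3x3) and "t" (3): a world point X has camera coordinates R X + t. Camera axes: x right, y down, z forward; pixel columns grow to the right and rows downward; lengths in m; the calibration is good to about 2 mm. A picture is of the moment at which its call begins. There is no depth.
A pose or a line that the arm cannot do raises r.IKError and nothing moves.
- r.hand_in(): hands the job in, once; it reports no verdict.
The state is a dict: "clock": time; "joints": joint angles; "joint_vel": joint speeds; "joint_torque": joint torques, N m; "tcp_pos": TCP position; "orientation": TCP orientation; "contact_force": force on the tool from outside, world axes, zero at the start; "torque": the same for the moment, N m; "opening": finger opening in m.
Only numpy, scipy, OpenCV 4.12 (cv2) and the standard library are available. Lean on these libraries where they do the work, as an engineer would, in place of code of your own. Each camera call takes 0.05 s, during which the arm holds its last target. There are 200 camera calls.

TASK

The slow cooker's glass lid is sitting off-centre on the small raised pad of the black lid rest and could tip off. With light taps of the fingertips on the lid's rim, nudge it until it is centred on the rest, lying level; do not grasp, lift or knock it off, do not touch its knob, and leave the cooker, bowls, thermometer and soap dispenser where they are.

Things in the scene. Friction and masses are not known exactly. Their poses are not given: they have to be found in the camera images.
- lid: Loose round clear-glass lid with a steel band round its rim, 130 mm diameter, 0.2 to 0.4 kg. Flat underside, 45 mm above the counter; origin at the centre of the underside, z up. Band: vertical outer wall, 0 to 10 mm above the underside; the glass domes to 22 mm. Held only by friction: it tips if its centre is over 28 mm from the pad's centre or its overhanging rim is pressed down by some 2 N.
- lid_knob: The black knob in the middle of the lid, part of the lid: 36 mm wide, from 20 to 46 mm above the lid's underside. Its origin coincides with the lid's origin. Not to be touched.
- lid_rest: Black plastic lid rest, fixed to the counter: a round drip saucer 190 mm across, 9 mm tall at its rim, with a concentric raised pad 74 mm across, topped by eight rubber pips on a 62 mm circle, pip tops 45 mm above the counter. Origin on the counter at the centre; its yaw has no meaning.
- rest_top (a point): Centre of the pad at the height of the pip tops, 45 mm above the counter: where the lid's origin belongs.
- slow_cooker: Bystander: round red slow cooker base, 184 mm diameter (224 mm over the two side handles), 143 mm tall, 2.4 kg, loose. Origin at the centre of its underside.
- bowl_low: Bystander: lower glass bowl, 150 mm across the rim, 62 mm tall. Origin at the centre of its underside.
- bowl_top: Bystander: green glass bowl nested in the lower one, 124 mm across the rim, its rim 76 mm above the counter. Origin at the centre of its underside.
- thermometer: Bystander: steel probe meat thermometer lying flat, 170 mm long, 24 mm wide, 15 mm tall. Origin on the counter near the middle of its length; x runs along it towards the probe's point.
- soap_dispenser: Bystander: empty steel push soap dispenser fixed to the counter, 83 mm tall, base 52 mm across, spout reaching 65 mm along its own -x. Origin at the centre of its base.
Mind the look-alikes: they are no part of the job. Leave any orange, pink or red look-alike of the lid_rest alone.

How it is judged:
By the outcome, as a careful person would: the job done as asked, in the order asked, and still so for the second after the job is handed in, with the robot touching nothing.
It also fails if it takes over 45 s, if anything falls off the work surface, if the arm or the gripper's body presses on something with over 40 N, if the wrist force passes 120 N, or if a joint passes its speed limit or range.

## Working session

There is one attempt and no reset: what is moved stays moved. The work goes in short steps, each a Python script; the robot and the scene stay as the last script left them, time stands still between calls to the robot, and variables do not carry over. Pictures are saved under pics/ and viewed, about 8 in all and at most 12, crops included, and the job is handed in when it is done.

```bash
mkdir -p pics; cat > h.py <<'E'
from station import r
import numpy as np, cv2
def snap(n,f=None):
    s=r.snapshot(n)
    if f: cv2.imwrite('pics/'+f,cv2.cvtColor(s['frame'],cv2.COLOR_RGB2BGR))
    return s
def ray(s,u,v,z):
    R=np.array(s['R']);t=np.array(s['t']);c=-R.T@t
    d=R.T@np.array([(u-s['cx'])/s['fx'],(v-s['cy'])/s['fy'],1])
    return c+d*(z-c[2])/d[2]
def proj(s,X):
    p=np.array(s['R'])@np.array(X)+np.array(s['t'])
    return s['fx']*p[0]/p[2]+s['cx'],s['fy']*p[1]/p[2]+s['cy']
E
python3 - <<'E'
from h import *
a=snap('top');b=snap('scene')
for n,s in(('top',a),('scene',b)):
    cv2.imwrite(f'pics/{n}0.png',cv2.cvtColor(s['frame'],cv2.COLOR_RGB2BGR))
    R=np.array(s['R']);print(n,s['fx'],s['cx'],s['cy'],-R.T@np.array(s['t']),R.round(3).tolist())
    np.savez(f'{n}0.npz',**s)
print(r.sense())
E
```

```text
top 392.6605122387874 275.2431265399659 211.2356008311868 [0.3996236  0.00408962 1.01220375] [[-0.013, -1.0, -0.003], [-0.988, 0.013, -0.156], [0.156, 0.001, -0.988]]
scene 396.126169421047 278.2330434240888 210.22315942755748 [1.03308865 0.3071234  0.82304544] [[-0.533, 0.846, 0.008], [0.663, 0.425, -0.616], [-0.525, -0.323, -0.788]]
{'clock': 0.1, 'joints': array([ 7.09495374e+01,  5.25937721e+00,  7.05740618e+01, -2.91117589e-03,
        1.04265421e+02, -3.24832194e+00]), 'joint_vel': array([-0.00622153, -0.00021034, -0.15750494,  0.0136692 ,  0.09403534,
       -0.07128068]), 'joint_torque': array([ 1.76099693e-03, -4.47861636e+01, -4.07566309e+01,  6.99203624e-02,
        2.84727785e-02, -9.09457572e-05]), 'tcp_pos': array([0.16341533, 0.57737936, 0.40362263]), 'orientation': array([-1.79901139e+02, -2.78364370e-03,  1.64197142e+02]), 'contact_force': array([-0.50290917, -0.13784221, -0.47350416]), 'torque': array([ 0.01784154, -0.02266279, -0.0575327 ]), 'opening': 0.08762915498207947}
```

View pics/top0.png

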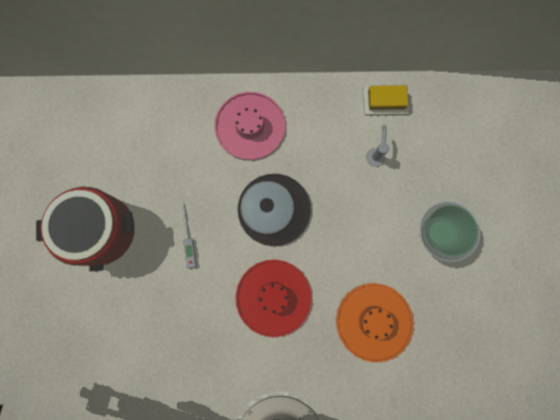

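View pics/scene0.png

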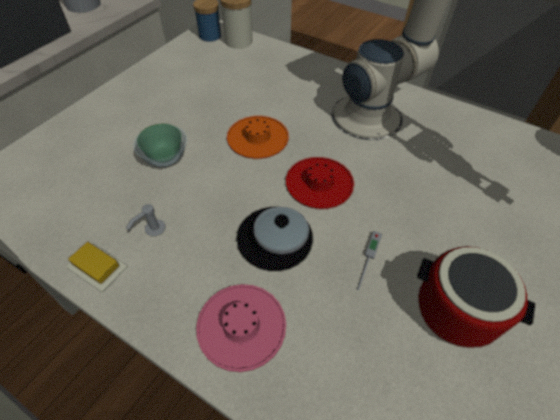

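The top view shows the black rest at about (274,209) with the lid at about (267,207), offset toward +y. The red, orange and pink look-alikes surround it. Next I'll fit both outlines numerically.

```bash
cat > fit.py <<'E'
from h import *
from scipy.optimize import least_squares
th=np.linspace(0,2*np.pi,180,endpoint=False)
def hull(s,c,parts):
    P=np.array([proj(s,(c[0]+q*np.cos(a),c[1]+q*np.sin(a),z)) for q,z in parts for a in th],np.float32)
    return cv2.convexHull(P)
PL=[(.065,.045),(.065,.055)]; PR=[(.095,.009)]
def masks(s,roi):
    f=s['frame'];hsv=cv2.cvtColor(f,cv2.COLOR_RGB2HSV);x0,y0,x1,y1=roi
    R=np.zeros(f.shape[:2],np.uint8);R[y0:y1,x0:x1]=1
    H,S,V=[hsv[...,i].astype(int) for i in range(3)]
    lid=((H>85)&(H<125)&(S>30)&(V>70)&(R>0)).astype(np.uint8)
    dark=((V<65)&(R>0)).astype(np.uint8)
    return lid,dark
def big(m):
    cs=cv2.findContours(m,cv2.RETR_EXTERNAL,cv2.CHAIN_APPROX_NONE)[0]
    return cv2.convexHull(max(cs,key=cv2.contourArea))
def fit(s,cnt_pts,parts,c0):
    def f(c):
        h=hull(s,c,parts)
        return [cv2.pointPolygonTest(h,(float(p[0]),float(p[1])),True)-.5 for p in cnt_pts]
    o=least_squares(f,c0,loss='soft_l1',diff_step=1e-3);return o.x,np.sqrt(np.mean(np.square(o.fun)))
E
python3 - <<'E'
from fit import *
out=[]
for n,roi,zoom in (('top',(225,160,325,255),(230,165)),('scene',(225,195,325,280),(228,195))):
    s=dict(np.load(n+'0.npz'))
    lid,dark=masks(s,roi)
    u=cv2.morphologyEx(lid|dark,cv2.MORPH_OPEN,np.ones((3,3)))
    hl=big(lid)[:,0];hu=big(u)[:,0]
    m=cv2.moments(big(lid));c0=ray(s,m['m10']/m['m00'],m['m01']/m['m00'],.05)[:2]
    cl,e1=fit(s,hl,PL,c0)
    # saucer points: hull points not near lid outline
    cr,e2=fit(s,hu,PR,c0)
    print(n,'lid',cl,e1,'rest',cr,e2)
    im=cv2.cvtColor(s['frame'],cv2.COLOR_RGB2BGR);k=5;x,y=zoom
    c=cv2.resize(im[y:y+85,x:x+80],None,fx=k,fy=k,interpolation=cv2.INTER_CUBIC);c=cv2.convertScaleAbs(c,alpha=1.4,beta=20)
    for h,col in ((hull(s,cl,PL),(0,255,0)),(hull(s,cr,PR),(0,255,255))):
        cv2.polylines(c,[(((h[:,0]-(x,y))+.5)*k).astype(int)],True,col,1)
    out.append(c)
cv2.imwrite('pics/fit0.png',np.hstack(out))
E
```

```text
Traceback (most recent call last):
  File "fit.py", line 17, in big
    return cv2.convexHull(max(cs,key=cv2.contourArea))
                          ~~~^^^^^^^^^^^^^^^^^^^^^^^^
ValueError: max() iterable argument is empty
```

```bash
python3 - <<'E'
import numpy as np
s=np.load('top0.npz')['frame']
print(s[207,230:320:2].tolist());print(s[165:250:3,260].tolist())
s=np.load('scene0.npz')['frame'];print(s[236,225:325:3].tolist())
E
```

```text
[[161, 160, 145], [161, 160, 145], [161, 161, 146], [150, 149, 136], [73, 72, 67], [86, 89, 87], [122, 132, 133], [130, 141, 142], [132, 143, 143], [133, 144, 144], [132, 144, 144], [131, 142, 143], [128, 140, 140], [128, 139, 139], [126, 136, 137], [78, 82, 82], [56, 55, 54], [54, 52, 52], [54, 54, 52], [54, 53, 51], [53, 53, 51], [59, 59, 57], [108, 118, 118], [118, 130, 132], [119, 130, 131], [117, 128, 128], [116, 128, 129], [116, 127, 128], [114, 126, 126], [114, 125, 125], [112, 123, 124], [103, 111, 110], [63, 64, 61], [50, 51, 48], [53, 51, 49], [51, 51, 48], [54, 52, 49], [54, 53, 51], [54, 54, 51], [55, 54, 53], [77, 77, 71], [127, 126, 115], [160, 159, 145], [159, 157, 143], [157, 156, 143]]
[[164, 162, 147], [160, 159, 144], [164, 162, 147], [161, 159, 145], [62, 58, 56], [57, 55, 52], [117, 125, 126], [122, 134, 135], [123, 134, 135], [123, 136, 136], [123, 136, 137], [121, 134, 135], [93, 99, 99], [67, 69, 68], [78, 82, 82], [117, 127, 127], [124, 135, 137], [124, 135, 136], [123, 134, 135], [122, 135, 135], [122, 133, 134], [119, 131, 132], [112, 118, 119], [56, 54, 52], [55, 53, 52], [58, 54, 52], [114, 113, 103], [165, 164, 149], [161, 158, 145]]
[[140, 141, 128], [141, 141, 129], [140, 136, 124], [132, 133, 120], [38, 36, 34], [16, 13, 12], [22, 20, 22], [15, 20, 20], [13, 13, 16], [10, 10, 9], [69, 73, 69], [97, 107, 108], [97, 108, 109], [100, 111, 114], [97, 110, 110], [97, 112, 111], [99, 109, 114], [106, 117, 119], [99, 113, 115], [101, 113, 116], [103, 113, 116], [103, 115, 117], [109, 117, 121], [101, 112, 116], [105, 116, 120], [106, 118, 120], [107, 119, 121], [91, 99, 99], [20, 22, 24], [65, 66, 62], [144, 144, 131], [142, 140, 127], [145, 144, 133], [147, 145, 131]]
```

```bash
python3 - <<'E'
s=open('fit.py').read()
a=s.index("    f=s['frame'];hsv");b=s.index("    return lid,dark")
s=s[:a]+'''    f=s['frame'].astype(int);x0,y0,x1,y1=roi
    R=np.zeros(f.shape[:2],bool);R[y0:y1,x0:x1]=1
    g=f[...,1];d=f[...,2]-f[...,0]
    lid=((d>=-1)&(g>(88 if dmid is None else dmid))&R).astype(np.uint8)
    dark=((g<105)&(abs(d)<14)&R).astype(np.uint8)
'''+s[b:]
s=s.replace("masks(s,roi):","masks(s,roi,dmid=None):")
s+='''
def measure(shots,pic,k=5):
    out=[]
    for n,s in shots.items():
        roi,(x,y),dm={'top':((225,165,322,255),(230,165),88),'scene':((228,198,322,275),(235,195),65)}[n]
        lid,dark=masks(s,roi,dm)
        u=cv2.morphologyEx(lid|dark,cv2.MORPH_OPEN,np.ones((3,3)))
        lid=cv2.morphologyEx(lid,cv2.MORPH_OPEN,np.ones((3,3)))
        hl=big(lid)[:,0];hu=big(u)[:,0]
        m=cv2.moments(big(lid));c0=ray(s,m['m10']/m['m00'],m['m01']/m['m00'],.05)[:2]
        cl,e1=fit(s,hl,PL,c0);cr,e2=fit(s,hu,PR,c0)
        print(n,'lid',cl.round(4),e1.round(2),'rest',cr.round(4),e2.round(2),'off mm',((cl-cr)*1000).round(1))
        im=cv2.cvtColor(s['frame'],cv2.COLOR_RGB2BGR)
        c=cv2.resize(im[y:y+85,x:x+80],None,fx=k,fy=k,interpolation=cv2.INTER_CUBIC);c=cv2.convertScaleAbs(c,alpha=1.4,beta=20)
        for h,col in ((hull(s,cl,PL),(0,255,0)),(hull(s,cr,PR),(0,255,255))):
            cv2.polylines(c,[(((h[:,0]-(x,y))+.5)*k).astype(int)],True,col,1)
        out.append(c)
    cv2.imwrite('pics/'+pic,np.hstack(out))
'''
open('fit.py','w').write(s)
E
python3 - <<'E'
from fit import *
measure({n:dict(np.load(n+'0.npz')) for n in('top','scene')},'fit1.png')
E
```

```text
top lid [0.563  0.0258] 0.51 rest [0.5635 0.0072] 0.73 off mm [-0.5 18.5]
scene lid [0.5615 0.025 ] 0.43 rest [0.5669 0.0083] 1.32 off mm [-5.4 16.7]
```

View pics/fit1.png

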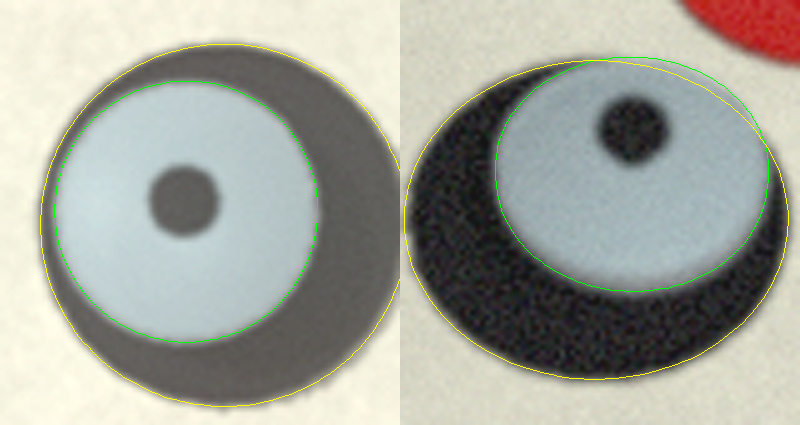

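The top fit is clean: lid centre about (0.563, 0.026), rest centre about (0.5635, 0.007). The scene view's saucer fit is biased where the lid overlaps it. I'll take a close wrist view for refinement, starting with where the wrist camera sits.

```bash
python3 - <<'E'
from h import *
from scipy.spatial.transform import Rotation as Ro
s=snap('wrist');q=r.sense()
R=np.array(s['R']);c=-R.T@np.array(s['t']);T=Ro.from_euler('xyz',q['orientation'],degrees=True).as_matrix()
print('cam in tool',T.T@(c-q['tcp_pos']),'axis',T.T@R[2],'x',T.T@R[0],s['fx'])
for yaw in(90,-90):
    for p in([.563,.118,.40],[.563,.118,.229]): print(yaw,p,r.inverse_kinematics(p,[180,0,yaw]))
E
```

```text
cam in tool [ 0.07989528 -0.00073231  0.02119441] axis [-2.91171169e-01 -9.27722625e-04  9.56670523e-01] x [-4.53687935e-04  9.99999551e-01  8.31656608e-04] 359.0463202855104
90 [0.563, 0.118, 0.4] [ 8.44883206e+00  1.32793061e+00  7.50213975e+01 -2.54444375e-14
  1.03650672e+02  8.44883206e+00]
90 [0.563, 0.118, 0.229] [ 8.44883206e+00  3.56120307e+00  9.01385056e+01 -2.54444375e-14
  8.63002913e+01  8.44883206e+00]
-90 [0.563, 0.118, 0.4] None
-90 [0.563, 0.118, 0.229] None
```

```bash
python3 - <<'E'
s=open('fit.py').read()
s=s.replace("{'top'","{'wrist':((0,0,560,420),(0,0),None),'top'")
open('fit.py','w').write(s)
from fit import *
r.reach([.563,-.005,.40],[180,0,90]); r.grab(5)
s=snap('wrist','w1.png');np.savez('w1.npz',**s);q=r.sense();print(q['clock'],q['tcp_pos'],q['orientation'],q['opening'],q['contact_force'])
print(proj(s,(.563,.0255,.05)),proj(s,(.5635,.0072,.009)))
E
```

```text
4.05 [ 0.56299414 -0.00499806  0.40001112] [ 1.79999836e+02 -3.65374063e-04  9.00016024e+01] 0.0002199637899669624 [-0.54522838 -0.09780796 -0.19132557]
(np.float64(282.3615244297336), np.float64(153.66486863699578)) (np.float64(282.8774188594768), np.float64(165.38416070853384))
```

View pics/w1.png

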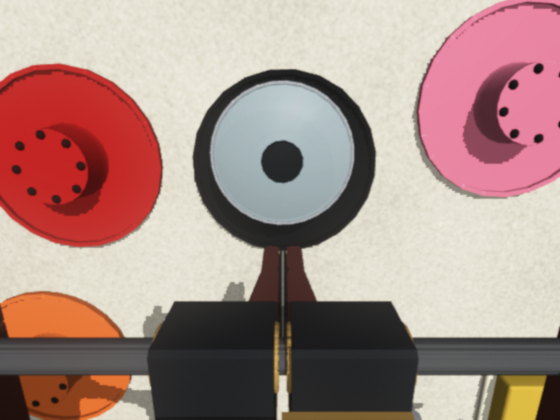

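The wrist view shows the lid ellipse centred near (282,153) and the saucer spanning x 193–375, y 69–247, with the fingertips just clipping its lower edge. I'll fit both outlines here.

```bash
cat >> fit.py <<'E'

def wfit(s,roi,vmax,mid=75,c0=(.5635,.01)):
    f=s['frame'].astype(int);g=f[...,1];R=np.zeros(g.shape,bool);R[roi[1]:roi[3],roi[0]:roi[2]]=1
    lid=((g>mid)&(f[...,2]-f[...,0]>2)&R).astype(np.uint8);dark=((g<125)&R).astype(np.uint8)
    k=np.ones((3,3));lid=cv2.morphologyEx(lid,cv2.MORPH_OPEN,k);u=cv2.morphologyEx(lid|dark,cv2.MORPH_OPEN,k)
    def pts(m): return max(cv2.findContours(m,cv2.RETR_EXTERNAL,cv2.CHAIN_APPROX_NONE)[0],key=cv2.contourArea)[:,0]
    hl=cv2.convexHull(pts(lid))[:,0];hu=pts(u);hu=hu[hu[:,1]<vmax]
    cl,e1=fit(s,hl,PL,c0);cr,e2=fit(s,hu,PR,c0)
    print('wrist lid',cl.round(4),e1.round(2),'rest',cr.round(4),e2.round(2),'off mm',((cl-cr)*1000).round(1))
    im=cv2.cvtColor(s['frame'],cv2.COLOR_RGB2BGR)[roi[1]:roi[3],roi[0]:roi[2]]
    im=cv2.resize(im,None,fx=3,fy=3,interpolation=cv2.INTER_CUBIC)
    for h,c in((hull(s,cl,PL),(0,255,0)),(hull(s,cr,PR),(0,255,255))): cv2.polylines(im,[((h[:,0]-roi[:2]+.5)*3).astype(int)],True,c,1)
    return cl,cr,im
E
python3 - <<'E'
from fit import *
s=dict(np.load('w1.npz'));cl,cr,im=wfit(s,(180,55,390,250),232)
cv2.imwrite('pics/wf1.png',im)
E
```

```text
wrist lid [0.5626 0.024 ] 0.63 rest [0.5644 0.0062] 0.43 off mm [-1.8 17.7]
```

View pics/wf1.png

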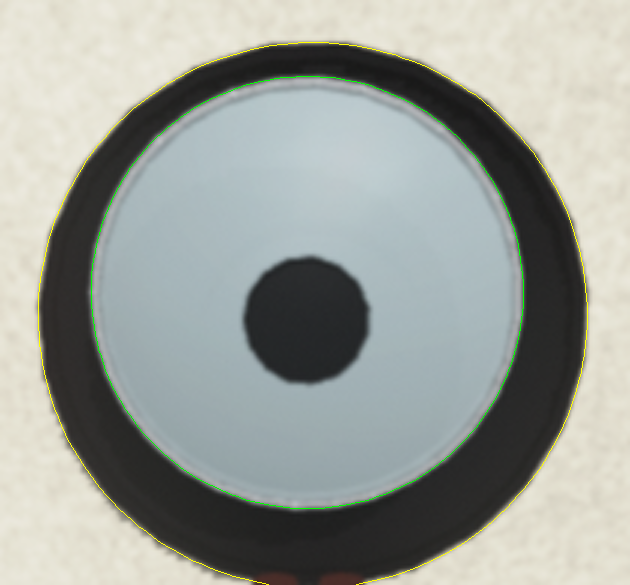

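Lid at about (0.5626, 0.024), rest at about (0.5644, 0.0062), so an 18 mm offset mainly in +y, agreeing with the top view. I'll push along that line with the closed fingertips' flat side against the band wall, stopping 4 mm short.

```bash
cat > push.py <<'E'
from fit import *
def setup(lid,rest):
    lid,rest=np.array(lid),np.array(rest)
    d=lid-rest; return d/np.linalg.norm(d),np.linalg.norm(d)
def P(rest,tx,rem,z=.2295,half=.010): 
    p=np.array(rest)+tx*(.065+half+rem); return [p[0],p[1],z]
E
python3 - <<'E'
from push import *
rest=(.5642,.0065);tx,D=setup((.5627,.0245),rest);yaw=np.degrees(np.arctan2(tx[1],tx[0]));print(tx,D,yaw)
r.reach(P(rest,tx,.040,.30),[180,0,yaw])
r.servo_line(P(rest,tx,.040),speed=.08)
r.servo_line(P(rest,tx,.022),speed=.04);r.wait(.1);f0=r.sense()['contact_force']
for rem in(.016,.012,.008,.004):
    r.servo_line(P(rest,tx,rem),speed=.012);q=r.sense();print(rem,(q['contact_force']-f0).round(2),q['tcp_pos'].round(4))
r.servo_line(P(rest,tx,.030),speed=.06)
r.servo_line(P(rest,tx,.030,.30),speed=.12)
r.reach([.563,-.005,.40],[180,0,90]);r.wait(.2)
s=snap('wrist','w2.png');np.savez('w2.npz',**s);cl,cr,im=wfit(s,(180,55,390,250),232);cv2.imwrite('pics/wf2.png',im)
print(r.sense()['clock'])
E
```

```text
[-0.08304548  0.99654576] 0.01806239186818845 94.76364169072636
0.016 [-0.28  1.19 -0.46] [0.5566 0.0972 0.2295]
0.012 [ 0.33  0.85 -0.82] [0.557  0.093  0.2295]
0.008 [-0.37  1.57  0.32] [0.5573 0.0891 0.2295]
0.004 [ 0.59  2.18 -0.04] [0.5577 0.0851 0.2295]
wrist lid [0.564  0.0087] 0.46 rest [0.5644 0.0062] 0.42 off mm [-0.4  2.5]
10.8
```

Remaining offset is about 2.5 mm. A final small nudge, then a check from all three cameras with the arm drawn aside.

```bash
python3 - <<'E'
from push import *
rest=(.5642,.0065);tx,D=setup((.5627,.0245),rest);yaw=np.degrees(np.arctan2(tx[1],tx[0]))
r.reach(P(rest,tx,.030,.30),[180,0,yaw])
r.servo_line(P(rest,tx,.030),speed=.10)
r.servo_line(P(rest,tx,.010),speed=.04);r.wait(.1);f0=r.sense()['contact_force']
for rem in(.004,.0013):
    r.servo_line(P(rest,tx,rem),speed=.012);q=r.sense();print(rem,(q['contact_force']-f0).round(2),q['tcp_pos'].round(4))
r.servo_line(P(rest,tx,.030),speed=.06)
r.servo_line(P(rest,tx,.030,.30),speed=.12)
r.reach([.563,-.005,.40],[180,0,90]);r.wait(.2)
s=snap('wrist');np.savez('w3.npz',**s);cl,cr,im=wfit(s,(180,55,390,250),232)
r.reach([.25,.45,.40],[180,0,140]);r.wait(.2)
a=snap('top','top3.png');b=snap('scene','scene3.png');np.savez('t3.npz',**a);np.savez('s3.npz',**b)
measure({'top':a,'scene':b},'fit3.png')
c=cv2.imread('pics/fit3.png');cv2.imwrite('pics/all3.png',cv2.resize(np.hstack([c,cv2.resize(im,(425,425))]),(800,277)))
print(r.sense()['clock'])
E
```

```text
0.004 [-0.05 -0.25 -0.28] [0.5577 0.0852 0.2295]
0.0013 [ 0.45  1.6  -0.79] [0.5579 0.0826 0.2295]
wrist lid [0.5642 0.0063] 0.45 rest [0.5644 0.0062] 0.42 off mm [-0.2  0.1]
top lid [0.5642 0.008 ] 0.55 rest [0.5634 0.0068] 0.78 off mm [0.8 1.1]
scene lid [0.5631 0.0077] 0.51 rest [0.5683 0.0102] 1.55 off mm [-5.2 -2.5]
18.6583
```

View pics/all3.png

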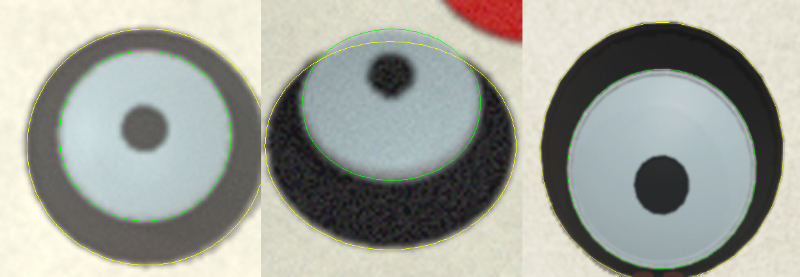

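View pics/scene3.png

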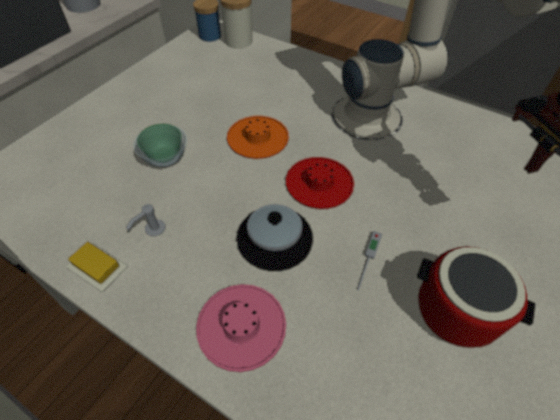

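The top and wrist views agree to about 1 mm. The bystanders look unmoved. The scene view's saucer fit includes points of the lid that overhangs its far edge, so I'll refit it with only the near arc.

```bash
python3 - <<'E'
from fit import *
s=dict(np.load('s3.npz'));lid,dark=masks(s,(228,198,322,275),65)
u=cv2.morphologyEx(lid|dark,cv2.MORPH_OPEN,np.ones((3,3)))
p=max(cv2.findContours(u,cv2.RETR_EXTERNAL,cv2.CHAIN_APPROX_NONE)[0],key=cv2.contourArea)[:,0]
print(fit(s,p[p[:,1]>226],PR,(.564,.008)))
lid=cv2.morphologyEx(lid,cv2.MORPH_OPEN,np.ones((3,3)))
h=big(lid)[:,0];print(fit(s,h,PL,(.564,.008)))
E
```

```text
(array([0.56869731, 0.01059966]), np.float64(0.5991782103133371))
(array([0.56313305, 0.00771309]), np.float64(0.5101735615103913))
```

```bash
python3 - <<'E'
import fit as F
from fit import *
s=dict(np.load('s3.npz'));lid,dark=masks(s,(228,198,322,275),65)
u=cv2.morphologyEx(lid|dark,cv2.MORPH_OPEN,np.ones((3,3)))
p=max(cv2.findContours(u,cv2.RETR_EXTERNAL,cv2.CHAIN_APPROX_NONE)[0],key=cv2.contourArea)[:,0]
F.PR=[(.095,.009),(.095,0)]
print(fit(s,p[p[:,1]>226],F.PR,(.564,.008)))
measure({'top':dict(np.load('t3.npz'))},'x.png');wfit(dict(np.load('w3.npz')),(180,55,390,250),232)
E
```

```text
(array([0.56473328, 0.00805716]), np.float64(0.5785212542288585))
top lid [0.5642 0.008 ] 0.55 rest [0.5636 0.0069] 0.76 off mm [0.6 1.1]
wrist lid [0.5642 0.0063] 0.45 rest [0.5644 0.0062] 0.42 off mm [-0.2  0.1]
```

With the saucer's wall in the model, all three views agree: offsets of (0.6, 1.1), (-0.2, 0.1) and (-1.6, -0.3) mm. The lid is centred, so I'm handing in.

```bash
python3 -c "
from station import r
r.hand_in();print(r.sense()['clock'])"
```

```text
the job is handed in; nothing more can be done
the job is handed in; nothing more can be done
```

The lid is centred on the black rest to within about 1–2 mm, and I handed the job in after about 19 s of robot time. I used the closed fingertips' side on the lid's steel band, at about 2 N, in two slow pushes of about 15 mm and 2.5 mm. The lid was not grasped or lifted, and I kept clear of the knob.

**Offset of the lid from the rest's centre (x, y):**

| Camera | Offset (mm) |
|---|---|
| Wrist | (-0.2, 0.1) |
| Top | (0.6, 1.1) |
| Scene | (-1.6, -0.3) |

- **Disagreement:** the scene camera first gave (-5, -2.5) mm. My model of the saucer's outline had left out its side wall, and adding it brought that view into line with the other two.
- **Level:** I did not measure tilt separately. The lid's outline fits a flat disc at pip height to about half a pixel in all three views.
- **Bystanders:** the cooker, bowls, thermometer and dispenser look unmoved in the last scene picture. I judged that by eye, without measuring.
- **Arm:** it was drawn well clear of everything before hand-in.

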